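# Click the transfer switch box round to the ring-marked input and take it

### The job

Set the switch box on the desk to the input marked with the ring: push the dial's upright tab round with a fingertip, without pinching it, until it clicks into place pointing at the ring-shaped cap. Then press the round white button on the near side of the box all the way down and let it go; never press it while the tab points elsewhere. Leave the bottle, the swab tub and the cassette case nearby where they are.

Things in the scene. Friction and masses are not known exactly. Their poses are not given: they have to be found in the camera images.
- dial_axis (a point): Point on the dial's vertical turning axis, at the top face of the switch box: a low grey box with a black top, fixed to the desk, 180 (x) by 190 (y) mm, top 45 mm above the desk. Axes are the box's: x away from its front, y to its left, z up. The box reaches from 80 mm in front of the axis to 100 mm behind it and 95 mm to either side.
- selector (a joint): Angle of the dial, rad, counter-clockwise from above positive; at 0 the tab points along the box's +x. A spring clicks it into four positions: -1.178, -0.393, 0.393, 1.178. It starts at -0.393, which has no cap; the other three have one each, order varies. Stops at -1.3, 1.3. Pushed 40 mm out it needs 2 to 5 N to pass a click; past half-way it springs into the next position and stays.
- tab_mid (a point): Point inside the upright tab, 42 mm out from the dial's axis, 22.5 mm above the top of the box; x points outward along the tab, z up. The tab is a grey fin on the dial disc (disc 66 mm across, 6.5 mm high), 16 mm thick, from 11 to 54 mm out from the axis, its top 35 mm above the top of the box (80 mm above the desk). Push its broad flat sides.
- aim (a point): Point that turns with the dial, on the tab's centre line, 75 mm from the axis: where the tab points on the circle of the caps, 3 mm above the top of the box. The tab points exactly at the ring when this lies over the ring's centre.
- ring_mark (a point): Centre of the top of the target cap: a white open ring, 34 mm outside, 19 mm hole, 5 mm thick, fixed on the black top, 75 mm from the dial's axis at one of the positions -1.178, 0.393 or 1.178 rad.
- cap_dot_mark (a point): Centre of the top of another cap: a small white round stud 12 mm across, 5 mm high. Not the target.
- cap_square_mark (a point): Centre of the top of another cap: a white square 18 mm wide, 5 mm high. Not the target.
- take_top (a point): Centre of the top of the round white push button, 28 mm across, in a black housing on the top of the box, 55 mm in front of the dial's axis; pressed straight down.
- take (a joint): Travel of the button: 0 up, 0.006 m fully down, which takes about 5 N; it springs back.
- bottle: Brown bottle with a white cap, 34 mm across, 88 mm high, standing loose left of the box; origin at the centre of its underside. Not to be moved.
- tub: Swab tub with a blue lid, 50 mm across, 56 mm high, standing loose left of the box near its front; origin at the centre of its underside. Not to be moved.
- tape_case: Blue mottled cassette case lying loose and flat on the desk left of the tub, 69 x 108 x 17 mm; origin at the centre of its underside. Not to be moved.

How it is judged:
On the way, in this order (a step that is already met when the one before it is completed fails the run):
1. the tab is clicked in, pointing at the ring (horizontal distance between aim and ring_mark below 0.01 m and velocity of joint selector between -0.1 and 0.1 rad/s), for 0.3 s.
2. the button is pressed down while the tab points at the ring (horizontal distance between aim and ring_mark below 0.01 m and value of joint take above 0.0045 m), for 0.02 s.
At the end, for the whole second after the job is handed in: The tab's line points within 10 mm of the ring's centre (measured on the circle of the caps) and the dial is at rest, the button has been pressed at least 4.5 mm after that and has come up again to within 1.5 mm, and the bottle, tub and cassette case are within 15 mm of where they stood (horizontal distance between aim and ring_mark below 0.01 m and value of joint take below 0.0015 m and velocity of joint selector between -0.05 and 0.05 rad/s and distance of each of bottle, tub, tape_case from where it was at the start of the episode below 0.015 m); the robot touches nothing.
It fails at once if the button is pressed in by more than 3 mm while the tab does not point at the ring (value of joint take above 0.003 m and horizontal distance between aim and ring_mark above 0.012 m).
It fails at once if the tab is pinched: fingers press on both of its sides at once (contact force between the fingers and selector_c1 above 1 N and contact force between the fingers and selector_c2 above 1 N).
It fails at once if the bottle, tub or cassette case is moved by more than 20 mm or lifted (distance of any of bottle, tub, tape_case from where it was at the start of the episode above 0.02 m or height (world z) of any of bottle, tub, tape_case above 0.012 m).
It also fails if it takes over 40 s, if anything falls off the work surface, if the arm or the gripper's body presses on something with over 40 N, if the wrist force passes 120 N, or if a joint passes its speed limit or range.

### The arm

A 7-joint arm with a two-finger parallel gripper is mounted at the origin on a cart in front of the work surface, level with it; the furniture and walls round the work are solid. World frame = base frame: x ahead of the robot, y to its left, z up, the work surface at z = 0. Lengths are in m, angles in rad, forces in N, time in s.
With the tool pointing down it reaches from about 0.375 to 0.925 m from the base axis. Payload 3.1 kg.
Tool frame: the origin (TCP) lies at the very end of the fingers, on their centre line; the grasp point (between the pads) lies 19 mm behind it; z points along the fingers, y is the line along which they close (so a half turn about z gives the same grasp; the last joint's range is limited). The gripper opens to 85 mm and grips with 20 to 120 N. Pads are 22 mm wide; open, the fingers measure 114 mm over their backs; the gripper's body (76 mm by 85 mm) begins 54 mm behind the grasp point. The pads swing forward as they close: fully open they stand 13 mm farther back than shut.
Start: joints at [-1.425, 0.383, 0.044, 1.598, -0.018, 1.161, -0.05], TCP at [0.157, 0.631, 0.231] pointing down, gripper open.
Joint ranges: [-2.61, 2.61], [-0.41, 2.15], [-1.48, 1.57], [0, 2.5], [-1.57, 4.71], [0.05, 1.97], [-2.85, 2.85]. Speed limits (rad/s): [2.79, 2.79, 3.14, 3.14, 3.14, 3.14, 3.14].

### API

Orientations are given as a unit quaternion [w, x, y, z].
In Python, from rig import sensors, imaging, workorder, nets gives the robot as it stands. The module is installed in compiled form; this text tells all that it offers.
- The arm moves only by the tool move_arm, never from a script. Its argument "commands" is a list that holds one entry, the list of rows, each a list of 7 numbers: the turn, a rotation vector about the tool's x, y, z each as a share of 5 degrees, from -1 to 1, then the shift along the tool's x, y, z each as a share of 30 mm, from -1 to 1, then the opening, from -1 (shut) to 1 (fully open), so that 0 is half open. A call has 1 to 12 rows; each row shifts and turns the commanded pose from where the row before left it, along the tool's axes as they then stand; what a row does not reach is not made up. A row lasts 1/10 s, in which the tool goes at most 50 mm and 8.59 degrees, less where a joint would pass 70% of its speed; a pose out of reach is approached as far as the arm can. A call with a number of a shift or a turn outside -1 to 1 is refused whole. A call with a gripper value outside its range is refused whole. The fingers move at their own pace and stop on an object; the grip force is fixed at half the most. Time passes only in rows, so rows that do not move let the fingers close. It gives the time, the measured TCP pose, the force, the opening and the grip force at its end, in the units of the state.
- sensors.get_obs(): the state, without advancing time (a new reading comes with each control period).
- imaging.capture(name): name is "scene" or "side" or "wrist"; returns a dict with "img" (384x512x3 uint8, blue, green, red), "fovy" (degrees; the focal length in pixels is half the picture's height over the tangent of half this angle, whatever the lens; pixels are square), "cx", "cy" (the principal point, pixels), "R" (3x3) and "t" (3): a world point X has camera coordinates R X + t. Camera axes: x right, y down, z forward; pixel columns grow to the right and rows downward; lengths in m; the calibration is good to about 2 mm. A picture is of the moment at which its call begins. There is no depth.
- workorder.finish_job(): hands the job in; it is judged then, once.
Trained networks look in the newest picture that a camera, given by its name, has taken for a name from the list of things; names that differ only in an ending like _2 or _b are one class to them, and where a whole thing is asked for, a point or a joint stands for the part that bears it (a point fixed in the world has none). Each returns a list of dicts, best first, with "score" (0 to 1); they miss things now and then, are a little off and sometimes report something else, mostly with a low value. They report only what shows in the picture. A call takes as long as a camera call.
- nets.recognise(label, camera): "location" ([column, row] in pixels, amid what is visible of it).
- nets.regions_of(label, camera): "mask" (384x512 bool, what is visible of it) and "location" ([column, row] in pixels, amid what is visible of it).
- nets.mark_of(label, camera): "location" ([column, row] in pixels: a listed point, or the origin of a listed thing).
The state is a dict: "time_s": time; "qpos": joint angles; "qvel": joint speeds; "tau": joint torques, N m; "position": TCP position; "tcp_rot": TCP orientation; "force": force on the tool from outside, world axes, zero at the start; "torque": the same for the moment, N m; "grip_width": finger opening in m; "finger_force": force on a finger pad.
Only numpy, scipy, OpenCV 4.12 (cv2) and the standard library are available. Lean on these libraries where they do the work, as an engineer would, in place of code of your own. Each camera call takes 0.05 s, during which the arm holds its last target. There are 200 camera calls.

## Working session

There is one attempt and no reset: what is moved stays moved. The work goes in short steps, Python scripts to look and compute and a tool call to move; the robot and the scene stay as the last step left them, time stands still between calls to the robot, and variables do not carry over. Pictures are saved under pics/ and viewed, at most 10 in all, crops included, and the job is handed in when it is done.

Besides the shell and the picture viewer there is one more tool, called after "Call:" as a command line: name --argument value ..., lists and objects as JSON in quotes. move_arm: Moves the arm, as the interface text tells. Its arguments: {"type":"object","properties":{"commands":{"type":"array"}},"required":["commands"]}

```bash
mkdir -p pics; cat > h.py <<'E'
import numpy as np, cv2
from rig import sensors, imaging, workorder, nets
def ray(c,px):
    f=c["img"].shape[0]/2/np.tan(np.radians(c["fovy"])/2)
    R=np.array(c["R"]);t=np.array(c["t"])
    d=R.T@np.array([(px[0]-c["cx"])/f,(px[1]-c["cy"])/f,1.]);return -R.T@t,d
def at_z(c,px,z):
    o,d=ray(c,px);return o+d*(z-o[2])/d[2]
E
python3 - <<'E'
from h import *
np.set_printoptions(precision=4,suppress=True)
o=sensors.get_obs();print(o["time_s"],o["position"],o["tcp_rot"],o["grip_width"],o["force"])
Z=dict(dial_axis=.045,tab_mid=.0675,aim=.048,ring_mark=.05,cap_dot_mark=.05,cap_square_mark=.05,take_top=None,bottle=0,tub=0,tape_case=0)
ims=[]
for n in("scene","side"):
    c=imaging.capture(n);ims.append(c["img"]);cv2.imwrite(f"pics/{n}0.png",c["img"])
    print(n,"cam",-np.array(c["R"]).T@c["t"])
    for k,z in Z.items():
        for r in nets.mark_of(k,n)[:2]:
            print(k,round(r["score"],2),np.round(r["location"],1),at_z(c,r["location"],.055 if z is None else z))
E
```

```text
0.0 [0.1567 0.6298 0.2298] [-0.0001  0.1215  0.9926 -0.0014] 0.08501777583649188 [ 0.7212 -1.0955 -0.6041]
scene cam [ 0.1933 -0.8325  0.4144]
tab_mid 0.66 [304.  241.8] [ 0.5453 -0.3277  0.0675]
aim 0.78 [328.5 246.9] [ 0.5915 -0.3333  0.048 ]
ring_mark 0.45 [303.3 234.2] [ 0.5771 -0.2791  0.05  ]
cap_dot_mark 0.46 [322.8 267.3] [ 0.5443 -0.382   0.05  ]
cap_square_mark 0.52 [265.4 231.3] [ 0.5235 -0.2375  0.05  ]
take_top 0.78 [251.2 253.7] [ 0.462  -0.3013  0.055 ]
bottle 0.76 [239.5 244.3] [ 0.4992 -0.1783  0.    ]
tub 0.83 [203.5 254.6] [ 0.4238 -0.1808  0.    ]
side cam [0.2338 0.4057 0.6336]
dial_axis 0.9 [293.8 184.4] [ 0.5103 -0.3064  0.045 ]
tab_mid 0.69 [284.9 170.1] [ 0.5489 -0.3244  0.0675]
aim 0.97 [276.7 172.5] [ 0.5743 -0.3264  0.048 ]
ring_mark 0.6 [267.5 178.5] [ 0.5817 -0.2849  0.05  ]
cap_square_mark 0.38 [273.4 192.7] [ 0.5383 -0.2388  0.05  ]
take_top 0.66 [317.6 181.4] [ 0.456  -0.3417  0.055 ]
bottle 0.66 [278.6 225.7] [ 0.4896 -0.1829  0.    ]
tub 0.75 [301.2 238.2] [ 0.4215 -0.1739  0.    ]
tape_case 0.64 [239.9 302.2] [0.454  0.0595 0.    ]
tape_case 0.64 [284.5 170. ] [ 0.5878 -0.4113  0.    ]
```

View pics/scene0.png

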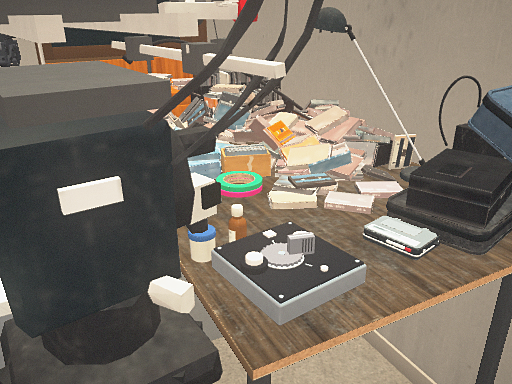

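View pics/side0.png

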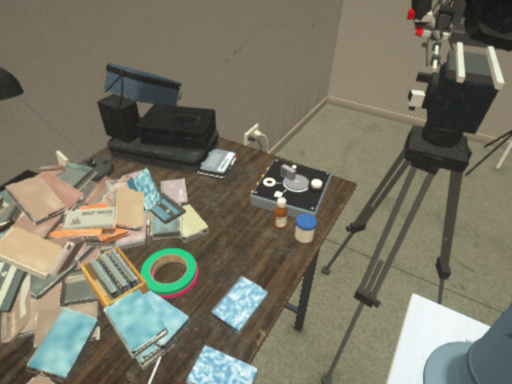

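```bash
python3 - <<'E'
from h import *
np.set_printoptions(precision=3,suppress=True)
a=imaging.capture("scene");b=imaging.capture("side")
A=cv2.resize(a["img"][215:325,200:375],None,fx=4.5,fy=4.5,interpolation=2)[:, :787]
B=cv2.resize(b["img"][150:220,240:345],None,fx=5,fy=5,interpolation=2)
cv2.imwrite("pics/sc.png",A);cv2.imwrite("pics/si.png",B)
for px in((440,130),(440,60),(470,150)):
    for z in(0,.2,.4,.5): print("side",px,z,at_z(b,px,z))
for px in((170,130),(180,300),(190,200)):
    o,d=ray(a,px);d/=np.linalg.norm(d);print("scene",px,[o+d*s for s in(.2,.4,.6,.8)])
E
```

```text
side (440, 130) 0 [ 0.21  -0.958  0.   ]
side (440, 130) 0.2 [ 0.217 -0.527  0.2  ]
side (440, 130) 0.4 [ 0.225 -0.097  0.4  ]
side (440, 130) 0.5 [0.229 0.118 0.5  ]
side (440, 60) 0 [ 0.331 -1.802  0.   ]
side (440, 60) 0.2 [ 0.301 -1.105  0.2  ]
side (440, 60) 0.4 [ 0.27  -0.408  0.4  ]
side (440, 60) 0.5 [ 0.254 -0.06   0.5  ]
side (470, 150) 0 [ 0.099 -0.864  0.   ]
side (470, 150) 0.2 [ 0.141 -0.463  0.2  ]
side (470, 150) 0.4 [ 0.184 -0.063  0.4  ]
side (470, 150) 0.5 [0.205 0.138 0.5  ]
scene (170, 130) [array([ 0.247, -0.646,  0.365]), array([ 0.301, -0.46 ,  0.316]), array([ 0.354, -0.274,  0.267]), array([ 0.408, -0.088,  0.217])]
scene (180, 300) [array([ 0.236, -0.677,  0.296]), array([ 0.278, -0.522,  0.177]), array([ 0.321, -0.367,  0.058]), array([ 0.363, -0.211, -0.06 ])]
scene (190, 200) [array([ 0.25 , -0.658,  0.334]), array([ 0.307, -0.484,  0.254]), array([ 0.364, -0.31 ,  0.174]), array([ 0.42 , -0.136,  0.094])]
```

View pics/sc.png

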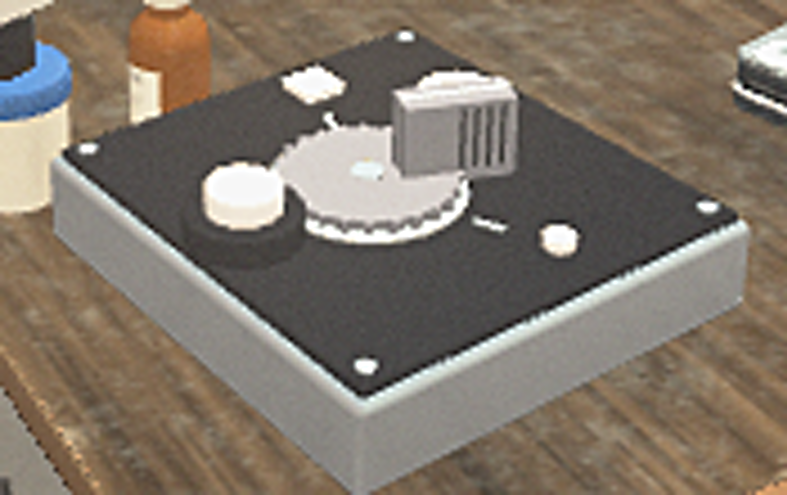

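View pics/si.png

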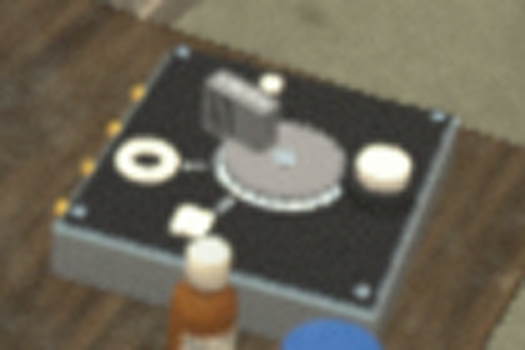

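```bash
cat > fit.py <<'E'
from h import *
from scipy.optimize import least_squares
np.set_printoptions(precision=4,suppress=True)
a=imaging.capture("scene");b=imaging.capture("side")
S=lambda u,v:(200+u/4.5,215+v/4.5); D=lambda u,v:(240+u/5,150+v/5)
c=lambda t:(.075*np.cos(t),.075*np.sin(t))
P=[(a,S(366,170),(0,0),.0065),(a,S(243,183),(-.055,0),None),(a,S(313,83),c(1.178),.005),(a,S(560,238),c(-1.178),.005),
(a,S(405,36),None,0),(b,D(284,158),(0,0),.0065),(b,D(148,160),c(.393),.005),(b,D(191,219),c(1.178),.005),(b,D(271,83),c(-1.178),.005),(b,D(383,158),(-.055,0),None)]
P=[p for p in P if p[2] is not None]
def proj(c,X):
    f=192/np.tan(np.radians(c["fovy"])/2);q=np.array(c["R"])@X+np.array(c["t"]);return np.array([c["cx"]+f*q[0]/q[2],c["cy"]+f*q[1]/q[2]])
def res(p):
    x,y,w,h=p;r=[]
    for cam,px,l,z in P:
        X=np.array([x+np.cos(w)*l[0]-np.sin(w)*l[1],y+np.sin(w)*l[0]+np.cos(w)*l[1],.045+(h if z is None else z)])
        r+=list(proj(cam,X)-px)
    return np.array(r)
s=least_squares(res,[.51,-.31,0,.02],loss="soft_l1")
print(s.x,res(s.x).reshape(-1,2))
x,y,w,h=s.x
print("button",x-.055*np.cos(w),y-.055*np.sin(w),.045+h)
for z in(-.7,-.9):
  for px in((370,300),(445,270),(330,378)): print(z,at_z(b,px,z))
E
python3 fit.py
```

```text
[ 0.5083 -0.3179  0.141   0.0215] [[-0.128   0.4171]
 [-0.3776  0.1472]
 [-0.3566 -0.7717]
 [-0.3202 -0.777 ]
 [-0.2771 -0.9858]
 [-0.2052 -1.5081]
 [ 0.1387 -0.951 ]
 [-0.1083 -1.1614]
 [ 0.0722 -0.2642]]
button 0.4538000502845497 -0.32567789966637256 0.06652880067210203
-0.7 [ 0.2117 -0.6357 -0.7   ]
-0.7 [-0.0517 -0.9938 -0.7   ]
-0.7 [ 0.2429 -0.2282 -0.7   ]
-0.9 [ 0.2084 -0.7918 -0.9   ]
-0.9 [-0.0946 -1.2036 -0.9   ]
-0.9 [ 0.2442 -0.3232 -0.9   ]
```

Call:
move_arm --commands '[[[0,0,-0.88,-1,-1,0,-1],[0,0,-0.88,-1,-1,0,-1],[0,0,-0.88,-1,-1,0,-1],[0,0,-0.88,-1,-1,0,-1],[0,0,-0.88,-1,-1,0,-1],[0,0,0,-1,-1,0,-1],[0,0,0,-1,-1,0,-1],[0,0,0,-1,-1,0,-1],[0,0,0,-1,-1,0,-1],[0,0,0,-0.5,-1,0,-1],[0,0,0,0,-1,0,-1],[0,0,0,0,-1,0,-1]]]'

```text
time_s: 2.5
position: [0.4559, 0.2782, 0.2314]
tcp_rot: [0.0, -0.069, 0.998, -0.0]
force: [0.8, -0.4, 0.9]
grip_width: 0.0
finger_force: 0.0
```

Call:
move_arm --commands '[[[0,0,0,0,-1,0,-1],[0,0,0,0,-1,0,-1],[0,0,0,0,-1,0,-1],[0,0,0,0,-1,0,-1],[0,0,0,0,-1,0,-1],[0,0,0,0,-1,0,-1],[0,0,0,0,-1,0,-1],[0,0,0,0,-1,0,-1],[0,0,0,0,-1,0,-1],[0,0,0,0,-1,0,-1],[0,0,0,0,-1,0,-1],[0,0,0,0,-1,0,-1]]]'

```text
time_s: 3.7
position: [0.5055, -0.0779, 0.2316]
tcp_rot: [0.0, -0.07, 0.998, 0.0]
force: [0.3, 0.7, 0.4]
grip_width: 0.0001
finger_force: 0.0
```

Call:
move_arm --commands '[[[0,0,0,-0.25,-1,0,-1],[0,0,0,0,-1,0,-1],[0,0,0,0,-1,0,-1],[0,0,0,0,-1,0,-1],[0,0,0,0,-1,0,-1],[0,0,0,0,-1,0,-1],[0,0,0,0,-1,0,-1],[0,0,0,0,-1,0,-1],[0,0,0,0,-1,0,-1],[0,0,0,0,-1,0,-1],[0,0,0,0,0,0,-1]]]'

```text
time_s: 4.8
position: [0.5528, -0.3785, 0.2315]
tcp_rot: [-0.001, -0.067, 0.998, -0.002]
force: [-0.9, -0.6, -0.0]
grip_width: -0.0001
finger_force: 0.0
```

```bash
python3 - <<'E'
from h import *
np.set_printoptions(precision=4,suppress=True)
c=imaging.capture("wrist");cv2.imwrite("pics/w0.png",c["img"]);print(sensors.get_obs()["position"])
for k,z in dict(dial_axis=.045,tab_mid=.0675,ring_mark=.05,cap_dot_mark=.05,cap_square_mark=.05,take_top=.0665).items():
    for r in nets.mark_of(k,"wrist")[:1]: print(k,round(r["score"],2),np.round(r["location"],1),at_z(c,r["location"],z))
E
```

```text
[ 0.5534 -0.3757  0.2313]
dial_axis 0.68 [319.4 136.2] [ 0.5069 -0.3192  0.045 ]
tab_mid 0.97 [304.  179.7] [ 0.5482 -0.3308  0.0675]
ring_mark 0.92 [348.1 203.6] [ 0.5707 -0.2777  0.05  ]
cap_dot_mark 0.56 [255.9 166.5] [ 0.5449 -0.3781  0.05  ]
cap_square_mark 0.6 [386.9 164. ] [ 0.5246 -0.2479  0.05  ]
take_top 0.79 [329.6  78.8] [ 0.4545 -0.3243  0.0665]
```

View pics/w0.png

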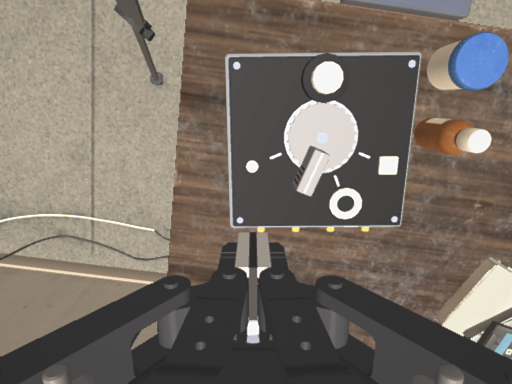

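Call:
move_arm --commands '[[[0,0,0,0,0,1,-1],[0,0,0,0,0,1,-1],[0,0,0,0,0,1,-1],[0,0,0,0,0,1,-1],[0,0,0,0,0,1,-1],[0,0,0,0,0,0.7,-1],[0,0,0,0,0,0,-1]]]'

```text
time_s: 5.85
position: [0.5526, -0.3693, 0.0564]
tcp_rot: [-0.003, -0.071, 0.997, 0.003]
force: [-0.0, 1.2, 0.6]
grip_width: 0.0001
finger_force: 0.0
```

Call:
move_arm --commands '[[[0,0,0,0,0.4,0,-1],[0,0,0,0,0.4,0,-1],[0,0,0,0,0.2,0,-1],[0,0,0,0,0,0,-1]]]'

```text
time_s: 6.25
position: [0.5523, -0.3418, 0.0621]
tcp_rot: [0.002, -0.071, 0.997, -0.0]
force: [1.2, -0.6, 0.9]
grip_width: -0.0001
finger_force: 0.4
```

Call:
move_arm --commands '[[[0,0,0,0,0.2,0,-1],[0,0,0,0,0.2,0,-1],[0,0,0,0,0,0,-1]]]'

```text
time_s: 6.55
position: [0.5485, -0.3289, 0.06]
tcp_rot: [-0.001, -0.071, 0.997, 0.001]
force: [0.4, 0.1, -0.9]
grip_width: -0.0001
finger_force: 0.0
```

```bash
cat > tab.py <<'E'
from h import *
np.set_printoptions(precision=4,suppress=True)
print(sensors.get_obs()["position"])
for n in("wrist","side","scene"):
    c=imaging.capture(n)
    for k,z in dict(tab_mid=.0675,aim=.048).items():
        for r in nets.mark_of(k,n)[:1]:
            X=at_z(c,r["location"],z);print(n,k,round(r["score"],2),X,"sel",np.arctan2(X[1]+.318,X[0]-.508)-.141)
    cv2.imwrite(f"pics/t_{n}.png",c["img"])
E
python3 tab.py
```

```text
[ 0.5485 -0.3289  0.06  ]
wrist tab_mid 0.73 [ 0.5468 -0.3069  0.0675] sel 0.13838653284483884
side tab_mid 0.92 [ 0.5454 -0.2908  0.0675] sel 0.4870485218091867
side aim 0.94 [ 0.5731 -0.2725  0.048 ] sel 0.46957923578025507
scene tab_mid 0.77 [ 0.5383 -0.3017  0.0675] sel 0.35204290628236357
scene aim 0.58 [ 0.5722 -0.2722  0.048 ] sel 0.47883867214550613
```

Call:
move_arm --commands '[[[0,0,0,0,-0.5,0,-1],[0,0,0,0,-0.7,0,-1],[0,0,0,0,0,-1,-1],[0,0,0,0,0,-1,-1],[0,0,0,0,0,-1,-1],[0,0,0,0,0,-1,-1],[0,0,0,0,0,0,-1]]]'

```text
time_s: 7.7
position: [0.5564, -0.3711, 0.1863]
tcp_rot: [0.004, -0.069, 0.998, -0.003]
force: [0.6, -0.7, 0.9]
grip_width: 0.0
finger_force: 0.0
```

```bash
python3 tab.py
```

```text
[ 0.5564 -0.3711  0.1863]
wrist tab_mid 0.97 [ 0.5456 -0.2975  0.0675] sel 0.3587449522430879
wrist aim 0.73 [ 0.5731 -0.2793  0.048 ] sel 0.39562056964615844
side tab_mid 0.62 [ 0.5425 -0.2976  0.0675] sel 0.3940605522176438
side aim 0.8 [ 0.5707 -0.2739  0.048 ] sel 0.47114315307532406
scene tab_mid 0.64 [ 0.5433 -0.2945  0.0675] sel 0.44703439685998925
scene aim 0.85 [ 0.5791 -0.2688  0.048 ] sel 0.46476731515688174
```

View pics/t_wrist.png

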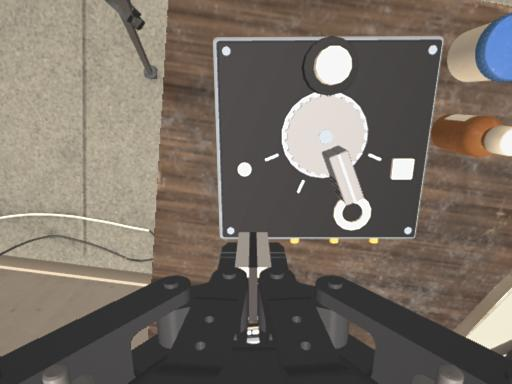

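Call:
move_arm --commands '[[[0,0,0,1,0.65,0,-1],[0,0,0,1,0.65,0,-1],[0,0,0,1,0.65,0,-1],[0,0,0,0,0,1,-1],[0,0,0,0,0,1,-1],[0,0,0,0,0,1,-1],[0,0,0,0,0,0,-1]]]'

```text
time_s: 8.85
position: [0.4531, -0.3188, 0.0862]
tcp_rot: [-0.004, -0.07, 0.998, 0.002]
force: [-0.4, 0.6, -0.1]
grip_width: -0.0001
finger_force: 0.0
```

```bash
python3 - <<'E'
from h import *
for _ in range(4):
    c=imaging.capture("side"); print(sensors.get_obs()["position"])
a=imaging.capture("scene")
cv2.imwrite("pics/b.png",np.vstack([cv2.resize(a["img"][195:295,200:360],None,fx=3.5,fy=3.5),cv2.resize(c["img"][140:207,240:400],None,fx=3.5,fy=3.5)]))
E
```

```text
[ 0.45461871 -0.32021112  0.08837985]
[ 0.45606724 -0.321438    0.09007315]
[ 0.45709343 -0.32216785  0.09121183]
[ 0.45762384 -0.32251611  0.0918328 ]
```

View pics/b.png

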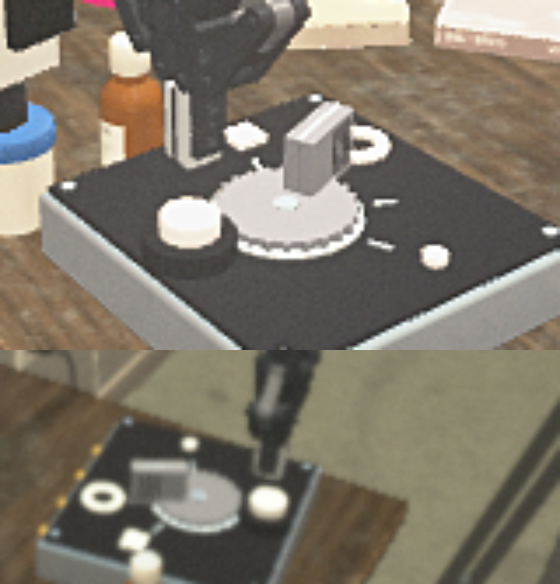

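Call:
move_arm --commands '[[[0,0,0,0,0,0.5,-1],[0,0,0,0,0,0.2,-1],[0,0,0,0,0,0.1,-1],[0,0,0,0,0,0.1,-1],[0,0,0,0,0,0,-1],[0,0,0,0,0,0,-1]]]'

```text
time_s: 9.7
position: [0.4561, -0.3209, 0.0633]
tcp_rot: [-0.0, -0.07, 0.998, 0.001]
force: [-1.3, 2.4, 4.1]
grip_width: 0.0005
finger_force: 1.8
```

Call:
move_arm --commands '[[[0,0,0,0,0,0.1,-1],[0,0,0,0,0,0.05,-1],[0,0,0,0,0,0,-1],[0,0,0,0,0,0,-1]]]'

```text
time_s: 10.1
position: [0.4566, -0.3214, 0.0609]
tcp_rot: [0.0, -0.07, 0.998, 0.001]
force: [-6.2, 5.1, 17.6]
grip_width: 0.0001
finger_force: 8.7
```

Call:
move_arm --commands '[[[0,0,0,0,0,0.05,-1],[0,0,0,0,0,0,-1],[0,0,0,0,0,0,-1]]]'

```text
time_s: 10.4
position: [0.4567, -0.3213, 0.0608]
tcp_rot: [0.0, -0.07, 0.998, 0.002]
force: [-7.3, 7.0, 26.1]
grip_width: 0.0001
finger_force: 13.0
```

```bash
python3 - <<'E'
from h import *
a=imaging.capture("scene");o=sensors.get_obs();print(o["position"],o["force"])
cv2.imwrite("pics/p.png",cv2.resize(a["img"][205:295,220:350],None,fx=6,fy=6,interpolation=2))
E
```

```text
[ 0.45665293 -0.32140847  0.06077918] [-7.26154298  7.27155588 25.80592252]
```

View pics/p.png

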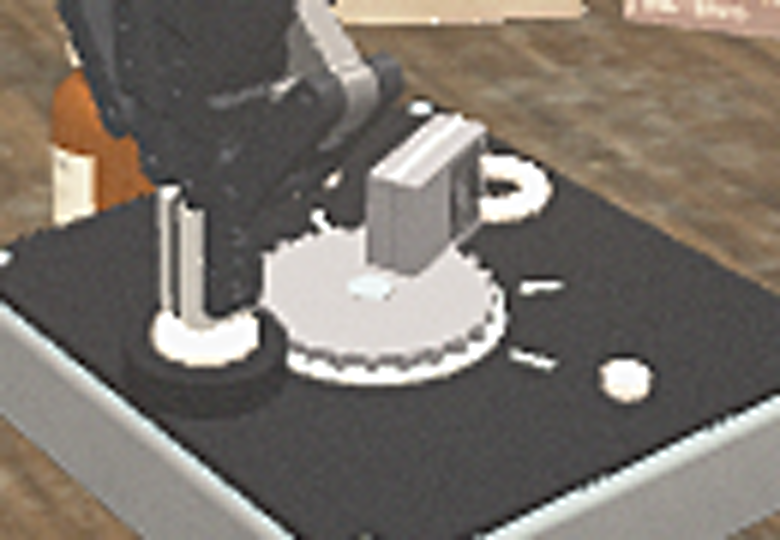

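The tip stands on the button, which is fully down (stiff at z 0.0608), and the tab still points at the ring. Releasing.

Call:
move_arm --commands '[[[0,0,0,0,0,-0.5,-1],[0,0,0,0,0,-1,-1],[0,0,0,0,0,-1,-1],[0,0,0,0,0,-1,-1],[0,0,0,0,0,-1,-1],[0,0,0,0,0,0,-1],[0,0,0,0,0,0,-1]]]'

```text
time_s: 11.15
position: [0.4573, -0.322, 0.1929]
tcp_rot: [0.001, -0.07, 0.998, -0.001]
force: [0.2, 0.6, -0.4]
grip_width: -0.0001
finger_force: 0.0
```

```bash
python3 tab.py; python3 - <<'E'
from h import *
c=cv2.imread("pics/t_scene.png");d=cv2.imread("pics/t_wrist.png")
cv2.imwrite("pics/end.png",np.hstack([cv2.resize(c[190:325,185:375],(400,284)),cv2.resize(d,(400,300))[:284]]))
E
```

```text
[ 0.4573 -0.322   0.1929]
side tab_mid 0.86 [ 0.5467 -0.3041  0.0675] sel 0.20324784185922604
side aim 0.87 [ 0.5726 -0.2648  0.048 ] sel 0.5476944574818551
scene tab_mid 0.89 [ 0.5387 -0.2999  0.0675] sel 0.3917410779843372
scene aim 0.58 [ 0.5817 -0.2667  0.048 ] sel 0.466653314426152
```

View pics/end.png

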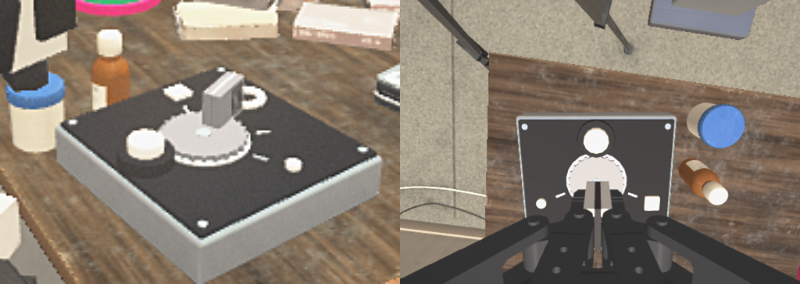

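The button is back up, the tab points at the ring, and the bottle and tub are standing where they were.

```bash
python3 -c "
from rig import workorder; print(workorder.finish_job())"
```

```text
the job is handed in; nothing more can be done
None
```

I pushed the dial's tab one click round until it pointed at the ring, then pressed the button fully down and let it go; the job is handed in, with no result reported back. The last pictures show the tab on the ring, the button up, and the bottle and tub in place; I didn't re-check the cassette case.

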